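Clamp the rolling pin in its vee cradle

TASK

Get the rolling pin ready for oiling: roll it along the two rails of its wooden cradle, without lifting it off, until it drops into the vee and lies seated in both notches. Then slide it gently along the vee until its left end rests against the end stop, and after that push the wedge by its knob, down its guide towards the stop, until it bears firmly but not hard on the pin and stays wedged when you let go. Leave the other things on the worktop where they are.

Things in the scene. Friction and masses are not known exactly. Their poses are not given: they have to be found in the camera images.
- cradle: Fixed wooden cradle: base board 178 x 350 x 12 mm with two rail plates (22 mm thick, at y = +-85 mm) running along x, only the board between them. Origin on the worktop under the bottom line of the vee, midway between the plates; x away from the robot, y left along the vee, z up. The seated pin's axis is at x = 0, z = 50.7 mm.
- vee_edge (a point): Front edge of the vee, midway between the rail plates (cradle x = -16, z = 35.5 mm). From here the rail tops slope down 3 degrees towards the robot to a lip (inner face x = -85 mm, top z = 40 mm). The vee notches behind it have 40 degree flanks, bottom at x = 0, z = 22 mm, back flank up to x = 36, z = 52 mm.
- pin: Loose rolling pin, a plain wooden cylinder of 44 mm diameter and 280 mm length, 0.2 to 0.35 kg. Its own y runs along its axis; x and z turn as it rolls. It starts on the rails against the front lips (axis at about x = -68, z = 55 mm of the cradle), 25 to 45 mm short of the end stop.
- pin_center (a point): Middle of the rolling pin, on its axis.
- stop: End stop, an upright wooden plate 50 mm wide and 14 mm thick fixed at the left end of the cradle, top at z = 98 mm. Origin on the face that the pin's end shall touch, in line with the seated pin's axis (cradle x = 0, y = 140, z = 50.7 mm); with the end on it the pin's middle is at cradle y = 0. Up to 25 N is gentle.
- wedge: Clamp wedge: wooden block 36 x 44 x 29 mm (cradle x, y, z) on two steel rods over the left rail, with a round cork screw foot (28 mm) below. Origin at the centre of the block's underside, axes as the cradle's. It moves only along the rods, towards +y and down at 18 degrees (65 mm travel, 2 N friction, no spring), starting at about y = 50, z = 94 mm, and stays wedged on the pin where pushed.
- knob (a point): Middle of the upright round knob on the wedge, 20 mm in diameter and 40 mm tall (+-20 mm of this point). The foot is screwed out to 6 to 11 mm below the block, unmeasured and new each time, so it meets the seated pin after 30 to 53 mm of travel: feel the push force rise. A push of about 12 to 15 N along y wedges it well, leaving some 8 N on the pin; over 20 N on the pin is too hard.
- bridge_arm (a point): Middle of the fixed wooden arm that carries the upper ends of the wedge's rods and crosses above the cradle: 14 mm wide (cradle y = 5 to 19 mm), x = -23 to 73 mm, underside z = 110 mm, top z = 134 mm, its post behind the vee. The pin rolls freely beneath it.
- spice_jar: Bystander: glass spice jar with a cork, 47 mm across, 103 mm tall, loose, to the left of the cradle; origin under its centre.
- timer: Bystander: white and grey kitchen timer, 61 mm across, 60 mm tall, loose, to the right of the cradle; origin under its centre.
- candle: Bystander: tea light, 38 mm across, 15 mm tall, loose, to the left of the cradle; origin under its centre.

How it is judged:
By the outcome, as a careful person would: the job done as asked, in the order asked, and still so for the second after the job is handed in, with the robot touching nothing.
It also fails if it takes over 50 s, if anything falls off the work surface, if the arm or the gripper's body presses on something with over 40 N, if the wrist force passes 120 N, or if a joint passes its speed limit or range.

ROBOT

A 6-joint arm with a two-finger parallel gripper is mounted at the origin on a cart in front of the work surface, level with it; the furniture and walls round the work are solid. World frame = base frame: x ahead of the robot, y to its left, z up, the work surface at z = 0. Lengths are in mm, angles in rad, forces in N, time in s.
With the tool pointing down it reaches from about 350 to 725 mm from the base axis. Payload 6 kg.
Tool frame: the origin (TCP) lies between the finger pads; the fingertips stand manip.tips_ahead ahead of it and the grasp point (between the pads) lies 11 mm behind it (manip.tips_ahead is the distance from the TCP to the fingertips, in mm); z points along the fingers, y is the line along which they close (so a half turn about z gives the same grasp; the last joint's range is limited). The gripper opens to 85 mm and grips with 20 to 120 N. Pads are 22 mm wide; open, the fingers measure 114 mm over their backs; the gripper's body (76 mm by 85 mm) begins 54 mm behind the grasp point. The pads swing forward as they close: fully open they stand 13 mm farther back than shut.
Start: joints at [-1.004, 0.04, 0.085, 0, -1.615, -0.334], TCP at [138.433, -583.79, 239.261] pointing down, gripper open.
Joint ranges: [-2.56, 2.56], [-1.29, 2.01], [-1.08, 1.49], [-3.29, 1.98], [-2.81, -0.18], [-2.99, 2.99]. Speed limits (rad/s): [2.57, 2.57, 3.01, 3.14, 3.14, 3.14].

INTERFACE

Orientations are given as a unit quaternion [w, x, y, z].
In Python, from plant import manip gives the robot as it stands.
- The arm moves only by the tool step_arm, never from a script. Its argument "moves" is a list of rows, each an object with "gripper": the opening, from 0 (shut) to 1 (fully open); "delta_pos": the shift along the world's x, y, z in fractions of the full range, 1 being 0.8 m, a list of three; "yaw": the turn about the world's z in parts of the range, where 1.0 means 180 degrees. In form: [{"gripper": gripper, "delta_pos": [dx, dy, dz], "yaw": yaw}, ...]. A call has 1 to 5 rows; each row is the pose to reach, as a shift and turn from the pose commanded when the call began; what a row does not reach only later rows make up. A row lasts 1/12 s, in which the tool goes at most 41.7 mm and 7.16 degrees, less where a joint would pass 70% of its speed; a pose out of reach is approached as far as the arm can. Shift and turn numbers lie between -1 and 1, and a call with a number outside is refused. A call with a gripper value outside its range is refused whole. The fingers move at their own pace and stop on an object; "squeeze" is the grip in N (left out, the last holds). Time passes only in rows, so rows that repeat a pose let the fingers close. It gives the time, the measured TCP pose, the force, the opening and the grip force at its end, in the units of the state.
- manip.state(): the state, without advancing time (a new reading comes with each control period).
- manip.get_image(name): name is "scene" or "top"; returns a dict with "img" (384x512x3 uint8, red, green, blue), "mtx" (3x3 intrinsics, pixels), "R" (3x3) and "t" (3): a world point X has camera coordinates R X + t. Camera axes: x right, y down, z forward; pixel columns grow to the right and rows downward; lengths in mm; the calibration is good to about 2 mm. A picture is of the moment at which its call begins. There is no depth.
- manip.hand_in(): hands the job in; it is judged then, once.
Trained networks look in the newest picture that a camera, given by its name, has taken for a name from the list of things; names that differ only in an ending like _2 or _b are one class to them, and where a whole thing is asked for, a point or a joint stands for the part that bears it (a point fixed in the world has none). Each returns a list of dicts, best first, with "conf" (0 to 1); they miss things now and then, are a little off and sometimes report something else, mostly with a low value. They report only what shows in the picture. A call takes as long as a camera call.
- manip.find_in(thing, camera): "point" ([x, y, z] in mm, in world coordinates, good to about 4 mm: the middle of the surface that is visible of it).
The state is a dict: "time": time; "joint_pos": joint angles; "joint_vel": joint speeds; "tau": joint torques, N m; "eef_pos": TCP position; "eef_rot": TCP orientation; "contact_force": force on the tool from outside, world axes, zero at the start; "torque": the same for the moment, N m; "opening": opening from 0.0 (shut) to 1.0 (fully open); "finger_force": force on a finger pad.
Only numpy, scipy, OpenCV 4.12 (cv2) and the standard library are available. Lean on these libraries where they do the work, as an engineer would, in place of code of your own. Each camera call takes 0.05 s, during which the arm holds its last target. There are 200 camera calls.

## Working session

There is one attempt and no reset: what is moved stays moved. The work goes in short steps, Python scripts to look and compute and a tool call to move; the robot and the scene stay as the last step left them, time stands still between calls to the robot, and variables do not carry over. Pictures are saved under pics/ and viewed, at most 10 in all, crops included, and the job is handed in when it is done.

Besides the shell and the picture viewer there is one more tool, called after ">>>" as name(argument=value, ...) on one line, values as JSON. step_arm: Moves the arm, as the interface text tells. Its arguments: {"type":"object","properties":{"moves":{"type":"array","items":{"type":"object","properties":{"gripper":{"type":"number"},"delta_pos":{"type":"array","items":{"type":"number"}},"yaw":{"type":"number"}}}},"squeeze":{"type":"number"}},"required":["moves"]}

```bash
mkdir -p pics
python3 - <<'E'
from plant import manip
import cv2,numpy as np
print(manip.tips_ahead, manip.state())
for c in ["scene","top"]:
    d=manip.get_image(c); cv2.imwrite(f"pics/{c}0.png",d["img"][:,:,::-1])
    np.savez(f"{c}.npz",**d)
    print(c,d["mtx"].tolist(),d["R"].tolist(),d["t"].tolist())
    for n in ["cradle","vee_edge","pin","pin_center","stop","wedge","knob","bridge_arm","spice_jar","timer","candle"]:
        r=manip.find_in(n,c); print(n,[(np.round(q["point"],0).tolist(),round(q["conf"],2)) for q in r[:2]])
E
```

```text
8.0 {'time': 0.0, 'joint_pos': array([-1.00431363e+00,  4.08155545e-02,  8.37993605e-02, -4.65231283e-04,
       -1.61549461e+00, -3.33684862e-01]), 'joint_vel': array([-1.07560792e-04, -5.63894306e-05,  2.22871394e-04,  3.97246558e-05,
       -1.70691103e-03,  4.06103009e-05]), 'tau': array([ 5.80730502e-04, -3.68185830e+01,  3.47413909e+01,  6.93217456e+00,
       -5.47068747e-03,  3.56886318e-06]), 'eef_pos': array([ 138.42003475, -583.49068594,  238.27012152]), 'eef_rot': array([-1.63685205e-04, -1.16146333e-01,  9.93231715e-01,  8.72966126e-04]), 'contact_force': array([-0.0712934 , -0.93216655,  0.06370102]), 'torque': array([ 0.01155721,  0.02705452, -0.04523981]), 'finger_force': 0.0, 'opening': 0.9988294725517092}
scene [[449.5549649583328, 0.0, 248.91385719156557], [0.0, 449.5549649583328, 191.52067011287693], [0.0, 0.0, 1.0]] [[-0.8140734399863467, -0.5806095574826201, 0.013303235269364201], [-0.24359064254931712, 0.3205653318253868, -0.9153695794017247], [0.5272077704010124, -0.7484186059896667, -0.40239477759692344]] [465.39573994084725, 239.50704799033494, 845.302166570
[... 609 characters left out ...]
8574, 0.006679806383613398], [-0.9889239825921519, -0.018000082156442204, -0.1473273691356713], [0.14742251581044666, -0.00407128258408957, -0.989065228632692]] [11.991486843355606, 571.3078913649189, 1358.577204442566]
cradle [([558.0, -45.0, 14.0], 0.68)]
vee_edge [([555.0, -46.0, 19.0], 0.69)]
pin [([480.0, -92.0, 76.0], 0.78), ([559.0, -4.0, 121.0], 0.67)]
pin_center [([481.0, -93.0, 76.0], 0.97)]
stop [([578.0, 84.0, 96.0], 0.6), ([483.0, -97.0, 76.0], 0.37)]
wedge [([560.0, -7.0, 119.0], 0.74)]
knob [([563.0, -6.0, 119.0], 0.72)]
bridge_arm [([570.0, -31.0, 121.0], 0.66)]
spice_jar [([636.0, 150.0, 82.0], 0.47)]
timer [([543.0, -367.0, 41.0], 0.68)]
candle [([529.0, 190.0, 5.0], 0.56)]
```

Run:
```python
import cv2
for c,(x0,y0,x1,y1) in dict(top=(150,80,350,230),scene=(90,90,390,315)).items():
    i=cv2.imread(f"pics/{c}0.png")[y0:y1,x0:x1]; cv2.imwrite(f"pics/{c}0c.png",cv2.resize(i,(800,600),interpolation=cv2.INTER_CUBIC))
```

```text
(no output)
```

View pics/top0c.png

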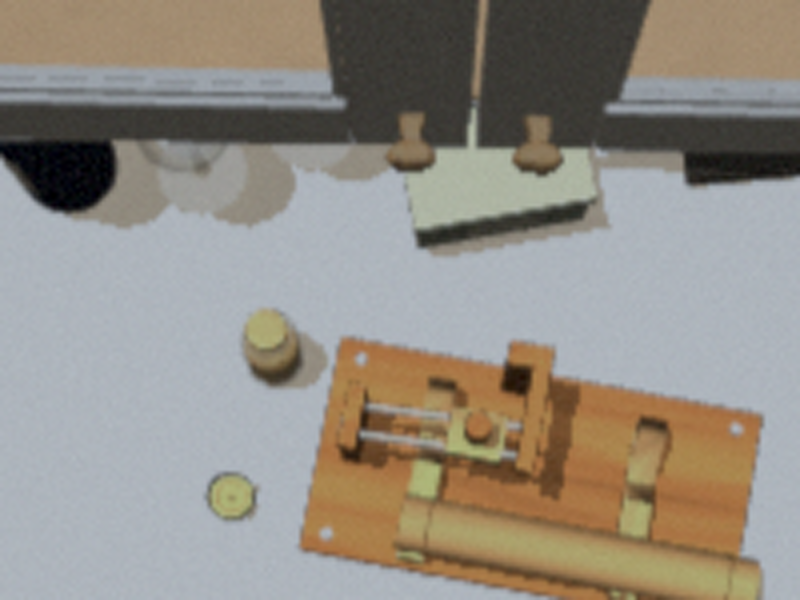

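View pics/scene0c.png

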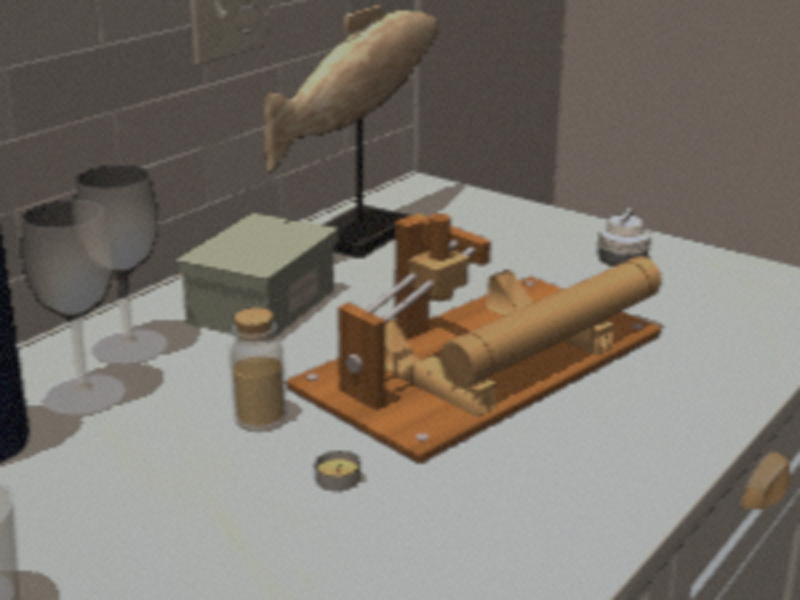

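```bash
cat > geo.py <<'E'
import numpy as np
from scipy.optimize import least_squares
C={c:dict(np.load(c+".npz")) for c in ["top","scene"]}
def proj(c,X):
    d=C[c]; p=d["R"]@X+d["t"]; p=d["mtx"]@p; return p[:2]/p[2]
def unc(c,p): # crop -> pixel
    return np.array(p)/4+[150,80] if c=="top" else np.array(p)*.375+[90,90]
def world(T,q):
    c,s=np.cos(T[2]),np.sin(T[2]); return np.array([T[0]+c*q[0]-s*q[1],T[1]+s*q[0]+c*q[1],q[2]])
E
cat > fit.py <<'E'
from geo import *
# cam, crop px, cradle pt ('b' flags board x offset)
O=[("top",(342,338),(89,175,12),1),("top",(762,414),(89,-175,12),1),("top",(303,548),(-89,175,12),1),
("scene",(420,455),(-89,175,12),1),("scene",(288,380),(89,175,12),1),("scene",(662,325),(-89,-175,12),1),
("scene",(340,307),(25,154,98),0),("scene",(384,327),(-25,154,98),0),
("top",(344,379),(25,154,98),0),("top",(368,381),(25,140,98),0),
("top",(553,347),(73,5,134),0),("top",(520,470),(-23,19,134),0),("top",(543,472),(-23,5,134),0)]
def f(T):
    r=[]
    for c,p,q,b in O:
        q=np.array(q,float); q[0]+=b*T[3]; r.append(proj(c,world(T,q))-unc(c,p))
    return np.concatenate(r)
s=least_squares(f,[560,-50,-.1,0],x_scale=[10,10,.1,10],loss="soft_l1")
print(s.x,np.degrees(s.x[2])); print(np.round(f(s.x).reshape(-1,2),1).tolist())
np.save("T.npy",s.x)
# knob top triangulation: top crop (480,412..), candidates
T=s.x
for c,q in [("top",(0,50,123)),("top",(0,50,163)),("scene",(0,50,163)),("scene",(0,50,94)),("top",(-68,105,55)),("top",(-68,-175,55)),("top",(-16,85,35.5)),("top",(-16,-85,35.5)),("top",(36,-85,52))]:
    p=proj(c,world(T,q)); print(c,q,((p-[150,80])*4 if c=="top" else (p-90)/.375).round())
for n,q in dict(pinc=(-68,-35,55),seated=(0,-35,50.7),stop=(0,140,50.7),wedge=(0,50,94)).items(): print(n,world(T,q).round(1))
E
python3 fit.py
```

```text
[ 5.55073898e+02 -6.12916583e+01 -1.59512955e-01 -1.29416240e+01] -9.139419100181378
[[-0.3, -0.1], [0.6, -0.4], [-0.7, 0.9], [0.9, -0.7], [-0.7, -0.5], [0.2, -0.3], [-0.6, -0.7], [-2.6, -1.4], [1.6, 1.2], [0.1, 1.5], [0.9, 0.1], [-0.9, -0.0], [-2.0, 0.3]]
top (0, 50, 123) [480. 434.]
top (0, 50, 163) [482. 426.]
scene (0, 50, 163) [442. 215.]
scene (0, 50, 94) [440. 284.]
top (-68, 105, 55) [393. 520.]
top (-68, -175, 55) [747. 583.]
top (-16, 85, 35.5) [430. 463.]
top (-16, -85, 35.5) [641. 500.]
top (36, -85, 52) [654. 433.]
pinc [482.4 -85.   55. ]
seated [549.5 -95.8  50.7]
stop [577.3  76.9  50.7]
wedge [563.  -11.9  94. ]
```

```bash
cat > tgt.py <<'E'
import sys
from geo import *
from plant import manip
T=np.load("T.npy"); s=manip.state(); p=s["eef_pos"]; w,x,y,z=s["eef_rot"]
c,sn=np.cos(T[2]),np.sin(T[2]); d=p-[T[0],T[1],0]
yx,yy=2*(x*y-w*z),1-2*(x*x+z*z); yaw=np.degrees(np.arctan2(-yx,yy))
print("t",s["time"],"cradle",np.round([c*d[0]+sn*d[1],-sn*d[0]+c*d[1],p[2]],1),"yaw",yaw.round(2),"F",s["contact_force"].round(1),"open",s["opening"])
for a in sys.argv[1:]:
    q=list(map(float,a.split(","))); print(q,"dpos",((world(T,q)-p)/1000).round(4).tolist(),"dyaw",round(np.degrees(T[2])-yaw,1))
E
python3 tgt.py -- 2>/dev/null; python3 tgt.py -125,-62,150 -125,-62,42 -101,-62,42
```

```text
t 1.2 cradle [-328.4 -582.   239.3] yaw 13.34 F [-0.5  0.1 -1.1] open 0.9972394649381151
t 1.2 cradle [-328.4 -582.   239.3] yaw 13.34 F [-0.5  0.1 -1.1] open 0.9972394649381151
[-125.0, -62.0, 150.0] dpos [0.2834, 0.4811, -0.0893] dyaw -22.5
[-125.0, -62.0, 42.0] dpos [0.2834, 0.4811, -0.1973] dyaw -22.5
[-101.0, -62.0, 42.0] dpos [0.3071, 0.4773, -0.1973] dyaw -22.5
```

The rows are not in the units I measure in: shifts go in shares of 0.8 m and turns go in shares of 180 degrees. I convert before sending: 0.17 m is 0.2125, 0.136 m is 0.17, -22.5 degrees is -0.125.

>>> step_arm(moves=[{"gripper":1,"delta_pos":[0.025,0.0425,0],"yaw":-0.0222},{"gripper":1,"delta_pos":[0.05,0.085,0],"yaw":-0.05},{"gripper":1,"delta_pos":[0.075,0.1275,0],"yaw":-0.0778},{"gripper":1,"delta_pos":[0.1,0.17,0],"yaw":-0.1056},{"gripper":1,"delta_pos":[0.125,0.2125,0],"yaw":-0.125}])

```text
time: 1.62
eef_pos: [238.8, -412.3, 239.2]
eef_rot: [0.0, 0.082, 0.997, -0.0]
contact_force: [1.4, 0.9, -0.1]
opening: 1.004
finger_force: 0.0
```

To row units: 0.17 m is 0.2125, 0.136 m is 0.17.

>>> step_arm(moves=[{"gripper":1,"delta_pos":[0.025,0.0425,0],"yaw":0},{"gripper":1,"delta_pos":[0.05,0.085,0],"yaw":0},{"gripper":1,"delta_pos":[0.075,0.1275,0],"yaw":0},{"gripper":1,"delta_pos":[0.1,0.17,0],"yaw":0},{"gripper":1,"delta_pos":[0.125,0.2125,0],"yaw":0}])

```text
time: 2.03
eef_pos: [338.8, -242.1, 239.7]
eef_rot: [0.001, 0.08, 0.997, -0.0]
contact_force: [0.6, -0.4, 0.7]
opening: 1.004
finger_force: 0.0
```

To row units: 0.141 m is 0.1763, -0.08 m is -0.1.

>>> step_arm(moves=[{"gripper":1,"delta_pos":[0.025,0.0425,-0.0125],"yaw":0},{"gripper":1,"delta_pos":[0.05,0.085,-0.0375],"yaw":0},{"gripper":1,"delta_pos":[0.075,0.1275,-0.0625],"yaw":0},{"gripper":1,"delta_pos":[0.1038,0.1763,-0.1],"yaw":0},{"gripper":1,"delta_pos":[0.1038,0.1763,-0.1125],"yaw":0}])

```text
time: 2.45
eef_pos: [422.5, -99.6, 148.0]
eef_rot: [0.0, 0.078, 0.997, 0.001]
contact_force: [0.7, 0.4, -0.6]
opening: 1.002
finger_force: 0.0
```

```bash
python3 tgt.py -125,-62,150 -125,-62,42 -101,-62,42
```

```text
t 2.45 cradle [-124.8  -58.9  148. ] yaw -8.99 F [ 0.7  0.4 -0.6] open 1.0016986811685213
[-125.0, -62.0, 150.0] dpos [-0.0007, -0.0031, 0.002] dyaw -0.1
[-125.0, -62.0, 42.0] dpos [-0.0007, -0.0031, -0.106] dyaw -0.1
[-101.0, -62.0, 42.0] dpos [0.023, -0.0069, -0.106] dyaw -0.1
```

To row units: -0.106 m is -0.1325, -0.001 m is -0.0013.

>>> step_arm(moves=[{"gripper":1,"delta_pos":[-0.0013,-0.0038,-0.0375],"yaw":0},{"gripper":1,"delta_pos":[-0.0013,-0.0038,-0.075],"yaw":0},{"gripper":1,"delta_pos":[-0.0013,-0.0038,-0.1063],"yaw":0},{"gripper":1,"delta_pos":[-0.0013,-0.0038,-0.125],"yaw":0},{"gripper":1,"delta_pos":[-0.0013,-0.0038,-0.1325],"yaw":0}])

```text
time: 2.87
eef_pos: [418.8, -105.8, 40.5]
eef_rot: [-0.002, 0.08, 0.997, -0.0]
contact_force: [-0.8, 0.2, -0.4]
opening: 1.001
finger_force: 0.0
```

To row units: 0.02 m is 0.025, 0.016 m is 0.02.

>>> step_arm(moves=[{"gripper":1,"delta_pos":[0.005,-0.0008,0],"yaw":0},{"gripper":1,"delta_pos":[0.01,-0.0016,0],"yaw":0},{"gripper":1,"delta_pos":[0.015,-0.0024,0],"yaw":0},{"gripper":1,"delta_pos":[0.02,-0.0033,0],"yaw":0},{"gripper":1,"delta_pos":[0.025,-0.004,0],"yaw":0}])

```text
time: 3.28
eef_pos: [441.6, -109.1, 44.3]
eef_rot: [0.001, 0.08, 0.997, 0.0]
contact_force: [-0.2, -0.2, 0.6]
opening: 1.001
finger_force: 0.0
```

To row units: 0.015 m is 0.0188, -0.001 m is -0.0013.

>>> step_arm(moves=[{"gripper":1,"delta_pos":[0.0038,-0.0006,0],"yaw":0},{"gripper":1,"delta_pos":[0.0075,-0.0013,0],"yaw":0},{"gripper":1,"delta_pos":[0.0113,-0.0019,0],"yaw":0},{"gripper":1,"delta_pos":[0.015,-0.0025,0],"yaw":0},{"gripper":1,"delta_pos":[0.0188,-0.003,0],"yaw":0}])

```text
time: 3.7
eef_pos: [455.7, -111.5, 43.2]
eef_rot: [-0.0, 0.08, 0.997, 0.0]
contact_force: [-0.8, -0.1, -0.2]
opening: 1.0
finger_force: 0.4
```

```bash
python3 tgt.py
cat > pin.py <<'E'
import sys,cv2
from geo import *
from plant import manip
n=sys.argv[1]
for c,(x0,y0,x1,y1) in dict(top=(150,80,350,230),scene=(90,90,390,315)).items():
    d=manip.get_image(c); i=d["img"][y0:y1,x0:x1,::-1]
    cv2.imwrite(f"pics/{c}{n}.png",cv2.resize(i,(400,300) if c=="top" else (400,300),interpolation=cv2.INTER_CUBIC))
a,b=[cv2.imread(f"pics/{c}{n}.png") for c in ("top","scene")]
cv2.imwrite(f"pics/both{n}.png",np.hstack([a,b]))
E
python3 pin.py 1
```

```text
t 3.7 cradle [-90.2 -65.3  43.2] yaw -9.16 F [-0.8 -0.1 -0.2] open 0.9998957488596667
```

View pics/both1.png

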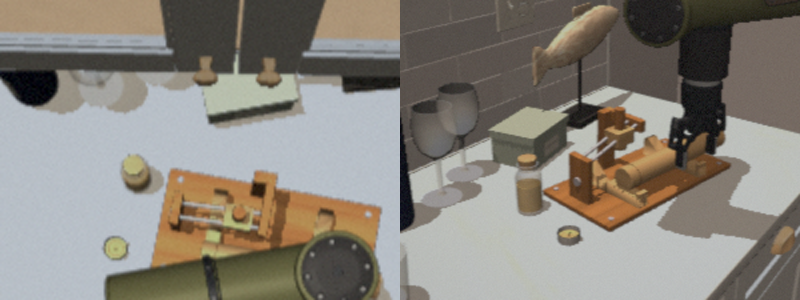

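To row units: 0.015 m is 0.0188, 0.012 m is 0.015.

>>> step_arm(moves=[{"gripper":1,"delta_pos":[0.0038,-0.0006,0],"yaw":0},{"gripper":1,"delta_pos":[0.0075,-0.0013,0],"yaw":0},{"gripper":1,"delta_pos":[0.0113,-0.0019,0],"yaw":0},{"gripper":1,"delta_pos":[0.015,-0.0025,0],"yaw":0},{"gripper":1,"delta_pos":[0.0188,-0.003,0],"yaw":0}])

```text
time: 4.22
eef_pos: [470.8, -113.8, 43.3]
eef_rot: [0.0, 0.08, 0.997, 0.0]
contact_force: [-1.2, 0.1, 1.5]
opening: 0.999
finger_force: 0.4
```

To row units: 0.015 m is 0.0188, 0.012 m is 0.015.

>>> step_arm(moves=[{"gripper":1,"delta_pos":[0.0038,-0.0006,0],"yaw":0},{"gripper":1,"delta_pos":[0.0075,-0.0013,0],"yaw":0},{"gripper":1,"delta_pos":[0.0113,-0.0019,0],"yaw":0},{"gripper":1,"delta_pos":[0.015,-0.0025,0],"yaw":0},{"gripper":1,"delta_pos":[0.0188,-0.003,0],"yaw":0}])

```text
time: 4.63
eef_pos: [485.7, -116.3, 43.2]
eef_rot: [-0.0, 0.08, 0.997, 0.0]
contact_force: [-0.3, 0.4, 1.3]
opening: 1.0
finger_force: 0.4
```

To row units: 0.01 m is 0.0125, 0.008 m is 0.01.

>>> step_arm(moves=[{"gripper":1,"delta_pos":[0.0025,-0.0004,0],"yaw":0},{"gripper":1,"delta_pos":[0.005,-0.0008,0],"yaw":0},{"gripper":1,"delta_pos":[0.0075,-0.0013,0],"yaw":0},{"gripper":1,"delta_pos":[0.01,-0.0016,0],"yaw":0},{"gripper":1,"delta_pos":[0.0125,-0.002,0],"yaw":0}])

```text
time: 5.05
eef_pos: [495.7, -117.8, 43.3]
eef_rot: [0.0, 0.08, 0.997, 0.0]
contact_force: [-0.1, -0.4, 0.3]
opening: 1.001
finger_force: 0.1
```

```bash
python3 tgt.py;python3 pin.py 2
```

```text
t 5.05 cradle [-49.7 -65.2  43.3] yaw -9.16 F [-0.1 -0.4  0.3] open 1.0009049300118278
```

View pics/both2.png

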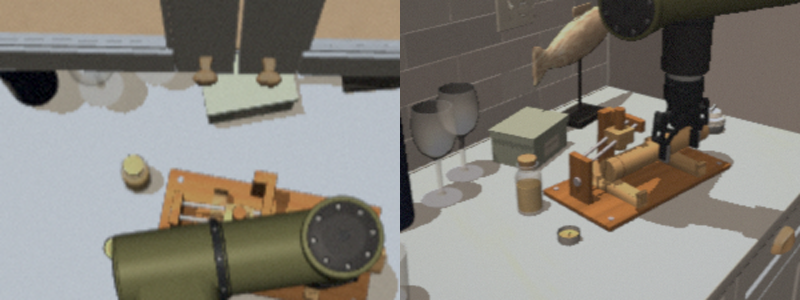

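>>> step_arm(moves=[{"gripper":1,"delta_pos":[0.0025,-0.0004,0],"yaw":0},{"gripper":1,"delta_pos":[0.005,-0.0008,0],"yaw":0},{"gripper":1,"delta_pos":[0.0075,-0.0013,0],"yaw":0},{"gripper":1,"delta_pos":[0.01,-0.0016,0],"yaw":0},{"gripper":1,"delta_pos":[0.0125,-0.002,0],"yaw":0}])

```text
time: 5.57
eef_pos: [505.7, -119.4, 43.3]
eef_rot: [0.0, 0.08, 0.997, 0.0]
contact_force: [-0.9, 0.3, -0.3]
opening: 1.0
finger_force: 0.0
```

To row units: -0.08 m is -0.1, -0.06 m is -0.075.

>>> step_arm(moves=[{"gripper":1,"delta_pos":[-0.025,0.0038,0],"yaw":0},{"gripper":1,"delta_pos":[-0.05,0.0075,0],"yaw":0},{"gripper":1,"delta_pos":[-0.075,0.0125,0.0125],"yaw":0},{"gripper":0,"delta_pos":[-0.1,-0.0125,0.0438],"yaw":0},{"gripper":0,"delta_pos":[-0.1,-0.0563,0.075],"yaw":0}])

```text
time: 5.98
eef_pos: [423.1, -162.0, 103.1]
eef_rot: [-0.0, 0.078, 0.997, 0.001]
contact_force: [3.5, -0.1, 0.9]
opening: 0.749
finger_force: 0.0
```

To row units: -0.1 m is -0.125, -0.07 m is -0.0875.

>>> step_arm(moves=[{"gripper":0,"delta_pos":[0,-0.0438,0.025],"yaw":0},{"gripper":0,"delta_pos":[0,-0.0875,0.025],"yaw":0},{"gripper":0,"delta_pos":[0.0125,-0.125,0.025],"yaw":0},{"gripper":0,"delta_pos":[0.025,-0.125,0.025],"yaw":0},{"gripper":0,"delta_pos":[0.025,-0.125,0.025],"yaw":0}])

```text
time: 6.4
eef_pos: [445.9, -264.6, 121.8]
eef_rot: [-0.001, 0.081, 0.997, 0.0]
contact_force: [-0.5, 0.1, -0.6]
opening: 0.005
finger_force: 0.0
```

```bash
python3 tgt.py 0,-225,110 0,-225,50;python3 pin.py 3
```

```text
t 6.4 cradle [ -75.5 -218.1  121.8] yaw -9.33 F [-0.5  0.1 -0.6] open 0.00482612816357427
[0.0, -225.0, 110.0] dpos [0.0735, -0.0188, -0.0118] dyaw 0.2
[0.0, -225.0, 50.0] dpos [0.0735, -0.0188, -0.0718] dyaw 0.2
```

View pics/both3.png

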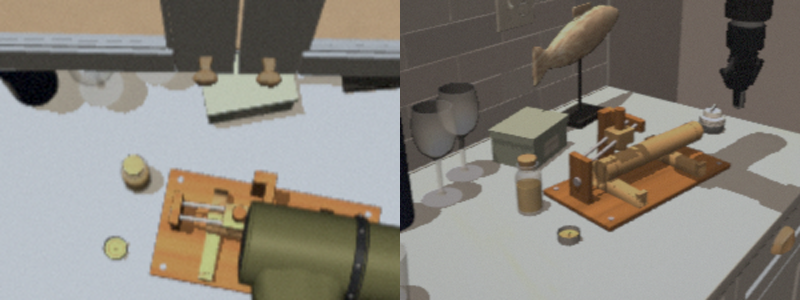

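To row units: 0.076 m is 0.095, 0.075 m is 0.0938.

>>> step_arm(moves=[{"gripper":0,"delta_pos":[0.0375,-0.0038,0],"yaw":0},{"gripper":0,"delta_pos":[0.075,-0.0063,0],"yaw":0},{"gripper":0,"delta_pos":[0.0938,-0.0075,-0.025],"yaw":0},{"gripper":0,"delta_pos":[0.095,-0.0075,-0.0563],"yaw":0},{"gripper":0,"delta_pos":[0.095,-0.0075,-0.0875],"yaw":0}])

```text
time: 6.92
eef_pos: [522.5, -268.0, 52.0]
eef_rot: [0.001, 0.079, 0.997, 0.0]
contact_force: [-0.5, 0.3, -0.1]
opening: -0.001
finger_force: 0.0
```

To row units: 0.003 m is 0.0038, 0.0005 m is 0.0006.

>>> step_arm(moves=[{"gripper":0,"delta_pos":[0,0,0],"yaw":0},{"gripper":0,"delta_pos":[0.0006,0.0038,0],"yaw":0}])

```text
time: 7.08
eef_pos: [521.0, -265.5, 51.8]
eef_rot: [-0.001, 0.079, 0.997, -0.0]
contact_force: [0.9, -0.4, 1.7]
opening: -0.001
finger_force: 0.0
```

```bash
python3 tgt.py 0,-195,50
python3 - <<'E'
from geo import *
from plant import manip
T=np.load("T.npy");c,s=np.cos(T[2]),np.sin(T[2])
for cam in ("top","scene"):
    for n in ("pin_center","knob"):
        for q in manip.find_in(n,cam)[:1]:
            p=np.array(q["point"]);d=p-[T[0],T[1],0];print(cam,n,q["conf"],np.round([c*d[0]+s*d[1],-s*d[0]+c*d[1],p[2]]))
E
```

```text
t 7.0833 cradle [  -1.2 -207.1   51.8] yaw -9.1 F [ 0.9 -0.4  1.7] open -0.0013160584336960658
[0.0, -195.0, 50.0] dpos [0.0031, 0.0117, -0.0018] dyaw -0.0
top pin_center 0.49 [-12.  78.  69.]
top knob 0.62 [ -2.  61. 119.]
scene pin_center 0.72 [-13.  -7.  62.]
scene knob 0.69 [-68. 242.   6.]
```

>>> step_arm(moves=[{"gripper":0,"delta_pos":[0.0006,0.0025,-0.0013],"yaw":0},{"gripper":0,"delta_pos":[0.0013,0.005,-0.0013],"yaw":0},{"gripper":0,"delta_pos":[0.0019,0.0075,-0.0013],"yaw":0},{"gripper":0,"delta_pos":[0.0025,0.01,-0.0013],"yaw":0},{"gripper":0,"delta_pos":[0.0031,0.0125,-0.0013],"yaw":0}])

```text
time: 7.7
eef_pos: [524.5, -256.1, 51.6]
eef_rot: [0.0, 0.08, 0.997, 0.0]
contact_force: [0.6, 1.0, -0.2]
opening: 0.003
finger_force: 0.0
```

To row units: 0.01 m is 0.0125, 0.008 m is 0.01.

>>> step_arm(moves=[{"gripper":0,"delta_pos":[0.0004,0.0025,0],"yaw":0},{"gripper":0,"delta_pos":[0.0008,0.005,0],"yaw":0},{"gripper":0,"delta_pos":[0.0013,0.0075,0],"yaw":0},{"gripper":0,"delta_pos":[0.0016,0.01,0],"yaw":0},{"gripper":0,"delta_pos":[0.002,0.0125,0],"yaw":0}])

```text
time: 8.12
eef_pos: [526.0, -246.3, 51.5]
eef_rot: [-0.0, 0.08, 0.997, -0.0]
contact_force: [0.2, -1.9, 0.1]
opening: -0.004
finger_force: 0.9
```

To row units: 0.01 m is 0.0125, 0.004 m is 0.005.

>>> step_arm(moves=[{"gripper":0,"delta_pos":[0.0004,0.0025,0],"yaw":0},{"gripper":0,"delta_pos":[0.0008,0.005,0],"yaw":0},{"gripper":0,"delta_pos":[0.0013,0.0075,0],"yaw":0},{"gripper":0,"delta_pos":[0.0016,0.01,0],"yaw":0},{"gripper":0,"delta_pos":[0.002,0.0125,0],"yaw":0}])

```text
time: 8.53
eef_pos: [527.7, -236.1, 51.5]
eef_rot: [0.0, 0.08, 0.997, 0.0]
contact_force: [-0.2, -2.4, -1.2]
opening: -0.0
finger_force: 0.9
```

```bash
python3 tgt.py
```

```text
t 8.5333 cradle [   0.7 -176.9   51.5] yaw -9.16 F [-0.2 -2.4 -1.2] open -0.0002548258844104459
```

To row units: 0.0075 m is 0.0094, 0.006 m is 0.0075.

>>> step_arm(moves=[{"gripper":0,"delta_pos":[0.0004,0.0019,0],"yaw":0},{"gripper":0,"delta_pos":[0.0006,0.0038,0],"yaw":0},{"gripper":0,"delta_pos":[0.0009,0.0056,0],"yaw":0},{"gripper":0,"delta_pos":[0.0013,0.0075,0],"yaw":0},{"gripper":0,"delta_pos":[0.0015,0.0094,0],"yaw":0}])

```text
time: 8.95
eef_pos: [528.9, -228.7, 51.5]
eef_rot: [0.0, 0.08, 0.997, 0.0]
contact_force: [0.6, -2.2, -0.2]
opening: -0.002
finger_force: 0.9
```

To row units: 0.0075 m is 0.0094, 0.006 m is 0.0075.

>>> step_arm(moves=[{"gripper":0,"delta_pos":[0.0004,0.0019,0],"yaw":0},{"gripper":0,"delta_pos":[0.0006,0.0038,0],"yaw":0},{"gripper":0,"delta_pos":[0.0009,0.0056,0],"yaw":0},{"gripper":0,"delta_pos":[0.0013,0.0075,0],"yaw":0},{"gripper":0,"delta_pos":[0.0015,0.0094,0],"yaw":0}])

```text
time: 9.37
eef_pos: [530.1, -221.2, 51.5]
eef_rot: [0.0, 0.08, 0.997, 0.0]
contact_force: [0.4, -1.2, -0.4]
opening: -0.001
finger_force: 1.0
```

To row units: 0.0035 m is 0.0044, 0.0028 m is 0.0035.

>>> step_arm(moves=[{"gripper":0,"delta_pos":[0.0001,0.0009,0],"yaw":0},{"gripper":0,"delta_pos":[0.0003,0.0018,0],"yaw":0},{"gripper":0,"delta_pos":[0.0004,0.0026,0],"yaw":0},{"gripper":0,"delta_pos":[0.0006,0.0035,0],"yaw":0},{"gripper":0,"delta_pos":[0.0008,0.0044,0],"yaw":0}])

```text
time: 9.78
eef_pos: [530.7, -217.8, 51.5]
eef_rot: [0.0, 0.08, 0.997, -0.0]
contact_force: [-0.9, -1.7, 0.6]
opening: -0.002
finger_force: 1.0
```

>>> step_arm(moves=[{"gripper":0,"delta_pos":[0.0001,0.0009,0],"yaw":0},{"gripper":0,"delta_pos":[0.0003,0.0018,0],"yaw":0},{"gripper":0,"delta_pos":[0.0004,0.0026,0],"yaw":0}])

```text
time: 10.03
eef_pos: [531.0, -215.7, 51.5]
eef_rot: [0.0, 0.08, 0.997, 0.0]
contact_force: [-0.1, -2.4, -0.4]
opening: -0.0
finger_force: 1.0
```

```bash
python3 tgt.py
```

```text
t 10.0333 cradle [   0.7 -156.3   51.5] yaw -9.16 F [-0.1 -2.4 -0.4] open -1.5574237624718005e-05
```

To row units: 0.0015 m is 0.0019, 0.001 m is 0.0013.

>>> step_arm(moves=[{"gripper":0,"delta_pos":[0.0001,0.0006,0],"yaw":0},{"gripper":0,"delta_pos":[0.0003,0.0013,0],"yaw":0},{"gripper":0,"delta_pos":[0.0003,0.0019,0],"yaw":0}])

```text
time: 10.28
eef_pos: [531.2, -214.2, 51.5]
eef_rot: [0.0, 0.08, 0.997, 0.0]
contact_force: [-0.2, -2.9, -0.7]
opening: -0.001
finger_force: 1.0
```

To row units: 0.0015 m is 0.0019, 0.001 m is 0.0013.

>>> step_arm(moves=[{"gripper":0,"delta_pos":[0.0001,0.0006,0],"yaw":0},{"gripper":0,"delta_pos":[0.0003,0.0013,0],"yaw":0},{"gripper":0,"delta_pos":[0.0003,0.0019,0],"yaw":0}])

```text
time: 10.53
eef_pos: [531.4, -212.7, 51.5]
eef_rot: [0.0, 0.08, 0.997, 0.0]
contact_force: [0.4, -2.8, -0.2]
opening: 0.0
finger_force: 1.1
```

To row units: 0.0015 m is 0.0019, 0.001 m is 0.0013.

>>> step_arm(moves=[{"gripper":0,"delta_pos":[0.0001,0.0006,0],"yaw":0},{"gripper":0,"delta_pos":[0.0003,0.0013,0],"yaw":0},{"gripper":0,"delta_pos":[0.0003,0.0019,0],"yaw":0}])

```text
time: 10.78
eef_pos: [531.6, -211.2, 51.5]
eef_rot: [0.0, 0.08, 0.997, 0.0]
contact_force: [-0.1, -2.3, 0.5]
opening: 0.002
finger_force: 1.1
```

To row units: 0.0015 m is 0.0019, 0.001 m is 0.0013.

>>> step_arm(moves=[{"gripper":0,"delta_pos":[0.0001,0.0006,0],"yaw":0},{"gripper":0,"delta_pos":[0.0003,0.0013,0],"yaw":0},{"gripper":0,"delta_pos":[0.0003,0.0019,0],"yaw":0}])

```text
time: 11.03
eef_pos: [531.6, -210.6, 51.6]
eef_rot: [-0.0, 0.08, 0.997, -0.001]
contact_force: [-0.0, -7.9, -0.9]
opening: -0.0
finger_force: 4.2
```

To row units: 0.08 m is 0.1, 0.045 m is 0.0563.

>>> step_arm(moves=[{"gripper":0,"delta_pos":[-0.0006,-0.0038,0],"yaw":0},{"gripper":0,"delta_pos":[-0.0025,-0.015,0],"yaw":0},{"gripper":0,"delta_pos":[-0.0038,-0.025,0.0125],"yaw":0},{"gripper":0,"delta_pos":[-0.0038,-0.025,0.0563],"yaw":0},{"gripper":0,"delta_pos":[-0.0038,-0.025,0.1],"yaw":0}])

```text
time: 11.45
eef_pos: [527.3, -230.3, 131.2]
eef_rot: [-0.002, 0.08, 0.997, 0.0]
contact_force: [0.1, 0.5, 1.4]
opening: 0.003
finger_force: 0.0
```

>>> step_arm(moves=[{"gripper":0,"delta_pos":[0,0,0.0438],"yaw":0},{"gripper":0,"delta_pos":[0,0,0.0813],"yaw":0},{"gripper":0,"delta_pos":[0.005,0.0313,0.0938],"yaw":0},{"gripper":0,"delta_pos":[0.0125,0.075,0.0938],"yaw":0},{"gripper":0,"delta_pos":[0.0188,0.1188,0.0938],"yaw":0}])

```text
time: 11.87
eef_pos: [544.1, -134.6, 208.6]
eef_rot: [0.001, 0.081, 0.997, 0.001]
contact_force: [1.5, 0.9, -0.1]
opening: 0.002
finger_force: 0.0
```

```bash
python3 tgt.py 0,12,200 0,12,149; python3 pin.py 4
```

```text
t 11.8667 cradle [  0.8 -74.1 208.6] yaw -9.3 F [ 1.5  0.9 -0.1] open 0.002249407178492425
[0.0, 12.0, 200.0] dpos [0.0129, 0.0852, -0.0086] dyaw 0.2
[0.0, 12.0, 149.0] dpos [0.0129, 0.0852, -0.0596] dyaw 0.2
```

View pics/both4.png

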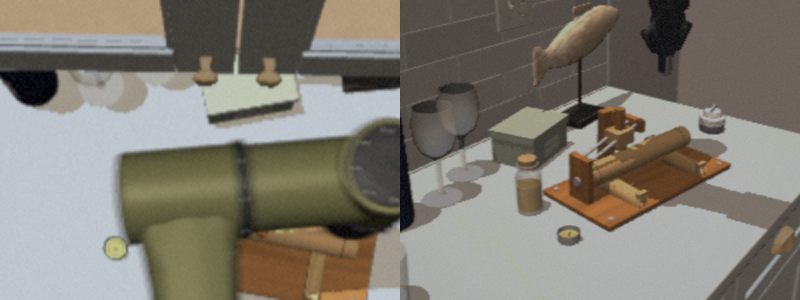

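To row units: 0.085 m is 0.1063, 0.06 m is 0.075.

>>> step_arm(moves=[{"gripper":0,"delta_pos":[0.0063,0.0375,0],"yaw":0},{"gripper":0,"delta_pos":[0.0125,0.075,0],"yaw":0},{"gripper":0,"delta_pos":[0.0175,0.1063,-0.0125],"yaw":0},{"gripper":0,"delta_pos":[0.0188,0.1063,-0.0375],"yaw":0},{"gripper":0,"delta_pos":[0.0188,0.1063,-0.0625],"yaw":0}])

```text
time: 12.38
eef_pos: [559.5, -48.8, 157.2]
eef_rot: [0.001, 0.079, 0.997, 0.001]
contact_force: [-0.2, 0.1, -0.0]
opening: -0.003
finger_force: 0.0
```

To row units: -0.009 m is -0.0113, -0.004 m is -0.005.

>>> step_arm(moves=[{"gripper":0,"delta_pos":[0,0,-0.005],"yaw":0},{"gripper":0,"delta_pos":[0,0,-0.0113],"yaw":0},{"gripper":0,"delta_pos":[0,0,-0.0113],"yaw":0}])

```text
time: 12.63
eef_pos: [558.7, -50.4, 147.6]
eef_rot: [-0.0, 0.08, 0.997, -0.0]
contact_force: [0.1, 0.1, 0.0]
opening: 0.004
finger_force: 0.0
```

```bash
python3 tgt.py
python3 - <<'E'
from plant import manip
import cv2
d=manip.get_image("scene")["img"][120:270,190:390,::-1]
cv2.imwrite("pics/k5.png",cv2.resize(d,(800,600),interpolation=cv2.INTER_CUBIC))
E
```

```text
t 12.6333 cradle [  1.8  11.4 147.6] yaw -9.2 F [0.1 0.1 0. ] open 0.003984969392742749
```

View pics/k5.png

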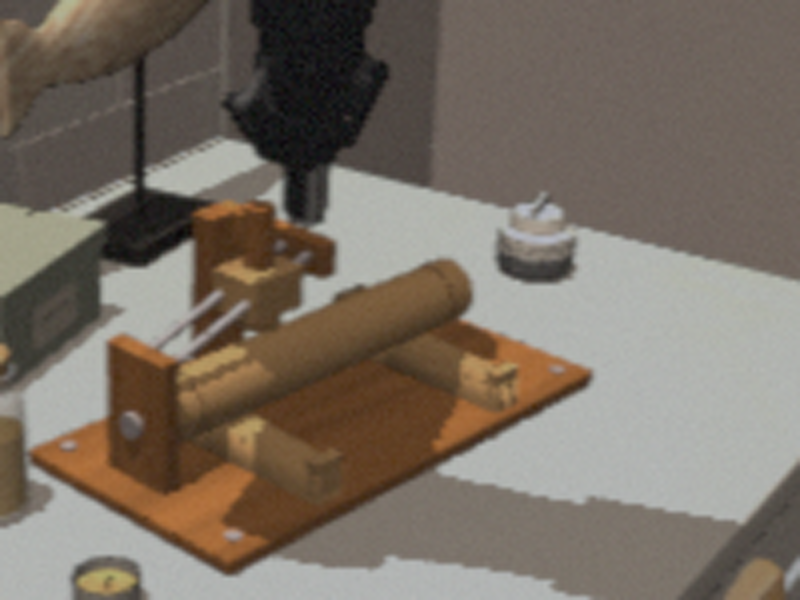

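>>> step_arm(moves=[{"gripper":0,"delta_pos":[0.0006,0.0038,0],"yaw":0},{"gripper":0,"delta_pos":[0.0013,0.0075,0],"yaw":0},{"gripper":0,"delta_pos":[0.0019,0.0113,0],"yaw":0},{"gripper":0,"delta_pos":[0.0025,0.015,0],"yaw":0},{"gripper":0,"delta_pos":[0.003,0.0188,0],"yaw":0}])

```text
time: 13.1
eef_pos: [561.3, -34.3, 147.8]
eef_rot: [0.0, 0.08, 0.997, 0.0]
contact_force: [-0.5, -0.0, 0.7]
opening: 0.002
finger_force: 0.0
```

To row units: 0.01 m is 0.0125, -0.002 m is -0.0025.

>>> step_arm(moves=[{"gripper":0,"delta_pos":[0.0004,0.0025,0],"yaw":0},{"gripper":0,"delta_pos":[0.0008,0.005,-0.0013],"yaw":0},{"gripper":0,"delta_pos":[0.0013,0.0075,-0.0019],"yaw":0},{"gripper":0,"delta_pos":[0.0016,0.01,-0.0025],"yaw":0},{"gripper":0,"delta_pos":[0.002,0.0125,-0.0031],"yaw":0}])

```text
time: 13.52
eef_pos: [562.8, -24.7, 144.9]
eef_rot: [-0.0, 0.08, 0.997, -0.0]
contact_force: [0.7, -2.3, -0.0]
opening: 0.001
finger_force: 0.9
```

To row units: 0.01 m is 0.0125, 0.001 m is 0.0013.

>>> step_arm(moves=[{"gripper":0,"delta_pos":[0.0004,0.0025,-0.0008],"yaw":0},{"gripper":0,"delta_pos":[0.0008,0.005,-0.0016],"yaw":0},{"gripper":0,"delta_pos":[0.0013,0.0075,-0.0025],"yaw":0},{"gripper":0,"delta_pos":[0.0016,0.01,-0.0033],"yaw":0},{"gripper":0,"delta_pos":[0.002,0.0125,-0.004],"yaw":0}])

```text
time: 13.93
eef_pos: [564.3, -14.5, 141.6]
eef_rot: [-0.0, 0.08, 0.997, 0.0]
contact_force: [1.5, -2.8, -0.0]
opening: 0.004
finger_force: 1.0
```

```bash
python3 tgt.py
```

```text
t 13.9333 cradle [  1.7  47.6 141.6] yaw -9.16 F [ 1.5 -2.8 -0. ] open 0.004233022140999749
```

To row units: 0.005 m is 0.0063, 0.004 m is 0.005.

>>> step_arm(moves=[{"gripper":0,"delta_pos":[0.0003,0.0013,-0.0004],"yaw":0},{"gripper":0,"delta_pos":[0.0004,0.0025,-0.0008],"yaw":0},{"gripper":0,"delta_pos":[0.0006,0.0038,-0.0013],"yaw":0},{"gripper":0,"delta_pos":[0.0008,0.005,-0.0016],"yaw":0},{"gripper":0,"delta_pos":[0.001,0.0063,-0.002],"yaw":0}])

```text
time: 14.35
eef_pos: [565.1, -9.7, 140.1]
eef_rot: [-0.0, 0.08, 0.997, 0.0]
contact_force: [0.8, -0.5, -1.4]
opening: 0.001
finger_force: 1.0
```

>>> step_arm(moves=[{"gripper":0,"delta_pos":[0.0001,0.001,-0.0004],"yaw":0},{"gripper":0,"delta_pos":[0.0004,0.002,-0.0006],"yaw":0},{"gripper":0,"delta_pos":[0.0005,0.003,-0.001],"yaw":0}])

```text
time: 14.6
eef_pos: [565.5, -7.3, 139.3]
eef_rot: [-0.0, 0.08, 0.997, 0.0]
contact_force: [0.3, -1.9, -1.3]
opening: 0.0
finger_force: 1.0
```

To row units: 0.0018 m is 0.0023, 0.0012 m is 0.0015.

>>> step_arm(moves=[{"gripper":0,"delta_pos":[0.0001,0.0008,-0.0003],"yaw":0},{"gripper":0,"delta_pos":[0.0003,0.0015,-0.0005],"yaw":0},{"gripper":0,"delta_pos":[0.0004,0.0023,-0.0008],"yaw":0}])

```text
time: 14.85
eef_pos: [565.8, -5.5, 138.7]
eef_rot: [-0.0, 0.08, 0.997, 0.0]
contact_force: [0.7, -2.1, -0.8]
opening: 0.001
finger_force: 1.0
```

To row units: 0.0018 m is 0.0023, 0.0012 m is 0.0015.

>>> step_arm(moves=[{"gripper":0,"delta_pos":[0.0001,0.0008,-0.0003],"yaw":0},{"gripper":0,"delta_pos":[0.0003,0.0015,-0.0005],"yaw":0},{"gripper":0,"delta_pos":[0.0004,0.0023,-0.0008],"yaw":0}])

```text
time: 15.1
eef_pos: [566.1, -3.6, 138.1]
eef_rot: [-0.0, 0.08, 0.997, 0.0]
contact_force: [1.0, -2.5, -1.9]
opening: -0.004
finger_force: 1.1
```

To row units: 0.0018 m is 0.0023, 0.0012 m is 0.0015.

>>> step_arm(moves=[{"gripper":0,"delta_pos":[0.0001,0.0008,-0.0003],"yaw":0},{"gripper":0,"delta_pos":[0.0003,0.0015,-0.0005],"yaw":0},{"gripper":0,"delta_pos":[0.0004,0.0023,-0.0008],"yaw":0}])

```text
time: 15.35
eef_pos: [566.4, -1.9, 137.5]
eef_rot: [-0.0, 0.08, 0.997, 0.0]
contact_force: [0.9, -2.6, -1.0]
opening: 0.001
finger_force: 1.1
```

To row units: 0.0018 m is 0.0023, 0.0012 m is 0.0015.

>>> step_arm(moves=[{"gripper":0,"delta_pos":[0.0001,0.0008,-0.0003],"yaw":0},{"gripper":0,"delta_pos":[0.0003,0.0015,-0.0005],"yaw":0},{"gripper":0,"delta_pos":[0.0004,0.0023,-0.0008],"yaw":0}])

```text
time: 15.6
eef_pos: [566.7, -0.0, 136.9]
eef_rot: [-0.0, 0.08, 0.997, 0.0]
contact_force: [1.1, -2.2, -0.1]
opening: -0.0
finger_force: 1.1
```

To row units: 0.0018 m is 0.0023, 0.0012 m is 0.0015.

>>> step_arm(moves=[{"gripper":0,"delta_pos":[0.0001,0.0008,-0.0003],"yaw":0},{"gripper":0,"delta_pos":[0.0003,0.0015,-0.0005],"yaw":0},{"gripper":0,"delta_pos":[0.0004,0.0023,-0.0008],"yaw":0}])

```text
time: 15.85
eef_pos: [567.0, 1.7, 136.4]
eef_rot: [-0.0, 0.08, 0.997, -0.0]
contact_force: [0.5, -3.2, -1.0]
opening: -0.001
finger_force: 1.6
```

To row units: 0.0008 m is 0.001, 0.0004 m is 0.0005.

>>> step_arm(moves=[{"gripper":0,"delta_pos":[0.0001,0.0005,-0.0001],"yaw":0},{"gripper":0,"delta_pos":[0.0001,0.001,-0.0004],"yaw":0},{"gripper":0,"delta_pos":[0.0001,0.001,-0.0004],"yaw":0}])

```text
time: 16.1
eef_pos: [567.1, 2.0, 136.3]
eef_rot: [-0.0, 0.08, 0.997, -0.0]
contact_force: [-0.3, -4.8, -0.6]
opening: 0.003
finger_force: 2.4
```

To row units: 0.0008 m is 0.001, 0.0004 m is 0.0005.

>>> step_arm(moves=[{"gripper":0,"delta_pos":[0.0001,0.0005,-0.0001],"yaw":0},{"gripper":0,"delta_pos":[0.0001,0.001,-0.0004],"yaw":0},{"gripper":0,"delta_pos":[0.0001,0.001,-0.0004],"yaw":0},{"gripper":0,"delta_pos":[0.0001,0.001,-0.0004],"yaw":0}])

```text
time: 16.43
eef_pos: [567.2, 2.2, 136.3]
eef_rot: [0.0, 0.08, 0.997, -0.001]
contact_force: [-0.3, -8.0, -0.0]
opening: -0.003
finger_force: 3.4
```

To row units: 0.0008 m is 0.001, 0.0004 m is 0.0005.

>>> step_arm(moves=[{"gripper":0,"delta_pos":[0.0001,0.0005,-0.0001],"yaw":0},{"gripper":0,"delta_pos":[0.0001,0.001,-0.0003],"yaw":0},{"gripper":0,"delta_pos":[0.0001,0.001,-0.0003],"yaw":0},{"gripper":0,"delta_pos":[0.0001,0.001,-0.0003],"yaw":0}])

```text
time: 16.77
eef_pos: [567.2, 2.4, 136.3]
eef_rot: [-0.0, 0.08, 0.997, -0.001]
contact_force: [-0.7, -9.0, 0.7]
opening: -0.002
finger_force: 4.4
```

To row units: 0.0012 m is 0.0015, 0.0008 m is 0.001.

>>> step_arm(moves=[{"gripper":0,"delta_pos":[0.0001,0.0005,-0.0001],"yaw":0},{"gripper":0,"delta_pos":[0.0001,0.001,-0.0003],"yaw":0},{"gripper":0,"delta_pos":[0.0003,0.0015,-0.0003],"yaw":0},{"gripper":0,"delta_pos":[0.0003,0.0015,-0.0003],"yaw":0}])

```text
time: 17.1
eef_pos: [567.2, 2.8, 136.2]
eef_rot: [-0.0, 0.081, 0.997, -0.002]
contact_force: [-1.2, -12.6, 1.2]
opening: -0.002
finger_force: 5.9
```

```bash
python3 -c "
from plant import manip
s=manip.state();print(s['contact_force'],s['finger_force'],s['time'])"
```

```text
[ -1.2333361  -12.62910861   1.17735425] 5.93925341963768 17.1
```

To row units: 0.0005 m is 0.0006, -0.0001 m is -0.0001.

>>> step_arm(moves=[{"gripper":0,"delta_pos":[0.0001,0.0006,-0.0001],"yaw":0},{"gripper":0,"delta_pos":[0.0001,0.0006,-0.0001],"yaw":0},{"gripper":0,"delta_pos":[0.0001,0.0006,-0.0001],"yaw":0}])

```text
time: 17.35
eef_pos: [567.2, 2.9, 136.2]
eef_rot: [-0.0, 0.081, 0.997, -0.002]
contact_force: [-1.3, -12.8, 1.5]
opening: 0.001
finger_force: 6.5
```

>>> step_arm(moves=[{"gripper":0,"delta_pos":[-0.0004,-0.0025,0],"yaw":0},{"gripper":0,"delta_pos":[-0.001,-0.0063,0],"yaw":0},{"gripper":0,"delta_pos":[-0.0025,-0.015,0.0038],"yaw":0},{"gripper":0,"delta_pos":[-0.0025,-0.0175,0.0313],"yaw":0},{"gripper":0,"delta_pos":[-0.0025,-0.0175,0.075],"yaw":0}])

```text
time: 17.77
eef_pos: [563.8, -8.2, 192.0]
eef_rot: [-0.004, 0.08, 0.997, -0.0]
contact_force: [0.8, 0.8, -0.3]
opening: -0.002
finger_force: 0.0
```

To row units: -0.14 m is -0.175, -0.11 m is -0.1375.

>>> step_arm(moves=[{"gripper":0,"delta_pos":[-0.025,-0.0313,0.0375],"yaw":0},{"gripper":0,"delta_pos":[-0.05,-0.0625,0.0625],"yaw":0},{"gripper":0,"delta_pos":[-0.075,-0.1,0.075],"yaw":0},{"gripper":0,"delta_pos":[-0.1,-0.1375,0.075],"yaw":0},{"gripper":0,"delta_pos":[-0.125,-0.175,0.075],"yaw":0}])

```text
time: 18.18
eef_pos: [465.0, -148.7, 256.8]
eef_rot: [0.002, 0.079, 0.997, 0.001]
contact_force: [1.2, -0.7, -1.2]
opening: -0.001
finger_force: 0.0
```

To row units: -0.15 m is -0.1875, -0.12 m is -0.15.

>>> step_arm(moves=[{"gripper":0,"delta_pos":[-0.0188,-0.0375,0],"yaw":0},{"gripper":0,"delta_pos":[-0.0375,-0.075,0],"yaw":0},{"gripper":0,"delta_pos":[-0.05,-0.1125,0],"yaw":0},{"gripper":0,"delta_pos":[-0.05,-0.15,0],"yaw":0},{"gripper":0,"delta_pos":[-0.05,-0.1875,0],"yaw":0}])

```text
time: 18.6
eef_pos: [425.2, -299.4, 256.3]
eef_rot: [0.001, 0.08, 0.997, 0.0]
contact_force: [0.6, -0.5, -0.2]
opening: 0.0
finger_force: 0.0
```

```bash
python3 pin.py 6; python3 tgt.py
```

```text
t 18.7 cradle [ -90.4 -257.2  254.8] yaw -9.36 F [-0.3  0.2 -0.2] open 0.003439323034588041
```

View pics/both6.png

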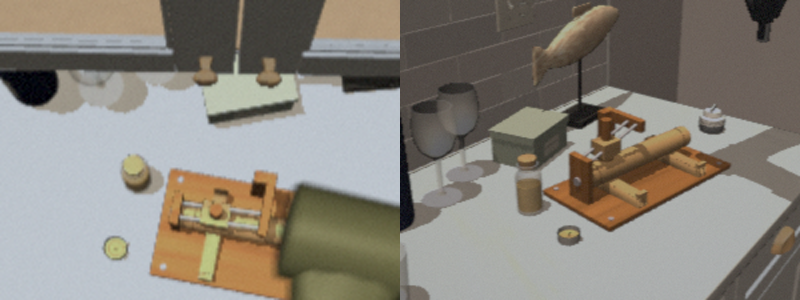

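The picture shows the pin seated in both notches, with its left end at the stop (about pixel (592,178)). The wedge is down on the pin (top view, knob at (215,212)) and the bystanders have not moved.

```bash
python3 -c "
from plant import manip
print(manip.hand_in())"
```

```text
the job is handed in; nothing more can be done
None
```

The job is handed in: the pin is seated in both notches with its left end against the stop, and the wedge was pushed to about 13 N and stayed on the pin when released. The jar, timer and candle were left where they were, and it took 18.7 s.

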